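Hang the headphones over the studio rail

ROBOT

A 6-joint arm with a two-finger parallel gripper is mounted at the origin on the work surface. World frame = base frame: x ahead of the robot, y to its left, z up, the work surface at z = 0. Lengths are in m, angles in rad, forces in N, time in s.
With the tool pointing down it reaches from about 0.3 to 0.775 m from the base axis. Payload 14.6 kg.
Tool frame: the origin (TCP) lies at the very end of the fingers, on their centre line; the grasp point (between the pads) lies 19 mm behind it; z points along the fingers, y is the line along which they close (so a half turn about z gives the same grasp; the last joint's range is limited). The gripper opens to 85 mm and grips with 20 to 120 N. Pads are 22 mm wide; open, the fingers measure 114 mm over their backs; the gripper's body (76 mm by 85 mm) begins 54 mm behind the grasp point. The pads swing forward as they close: fully open they stand 13 mm farther back than shut.
Start: joints at [1.167, 0.3, 1.521, -0, 1.321, -0.067], TCP at [0.182, 0.519, 0.231] pointing down, gripper open.
Joint ranges: [-3.03, 3.03], [-0.79, 2.21], [0.23, 2.52], [-1.04, 4.18], [0, 3.07], [-2.55, 2.55]. Speed limits (rad/s): [2.22, 2.22, 2.57, 3.14, 3.14, 3.14].

INTERFACE

Orientations are given as a rotation vector (axis times angle).
In Python, from workcell import arm gives the robot as it stands.
- The arm moves only by the tool apply_moves, never from a script. Its argument "increments" is a list that holds one entry, the list of rows, each a list of 5 numbers: the shift along the tool's x, y, z as a fraction of full scale, then the turn about the tool's z as a fraction of full scale, then the closure, from 0 (fully open) to 1 (shut). A call has 1 to 12 rows; each row is the pose to reach, as a shift and turn from the pose commanded when the call began, along the tool's axes at that moment; what a row does not reach only later rows make up. Full scale, the value 1, is 0.1 m for a shift and 30 degrees for a turn. A row lasts 1/12 s, in which the tool goes at most 41.7 mm and 7.16 degrees, less where a joint would pass 70% of its speed; a pose out of reach is approached as far as the arm can. A call with a number of a shift or a turn outside -1 to 1 is refused whole. A call with a gripper value outside its range is refused whole. The fingers move at their own pace and stop on an object; the grip force is fixed at half the most. Time passes only in rows, so rows that repeat a pose let the fingers close. It gives the time, the measured TCP pose, the force, the opening and the grip force at its end, in the units of the state.
- arm.read_state(): the state, without advancing time (a new reading comes with each control period).
- arm.read_camera(name): name is "scene" or "top" or "wrist"; returns a dict with "frame" (400x640x3 uint8, red, green, blue), "range_z" (400x640 float32, m along the optical axis (not along the pixel's ray), 0 where there is no reading), "camera_matrix" (3x3 intrinsics, pixels), "dist" ([k1, k2, p1, p2, k3] as OpenCV has them; the pictures are not rectified), "origin" and "orientation" of the camera in the world; the wrist camera has in their place "T_tool_cam" (4x4, takes a point from camera to tool coordinates, whose origin is the TCP and whose axes are the flange's). Camera axes: x right, y down, z forward; pixel columns grow to the right and rows downward; lengths in m; the calibration is good to about 2 mm. A picture is of the moment at which its call begins: read the wrist's pose just before it.
- arm.job_done(): hands the job in; it is judged then, once.
Trained networks look in a picture, given as the dict that the camera call returned (one of the last four; its "shot" number tells which), for a name from the list of things; names that differ only in an ending like _2 or _b are one class to them, and where a whole thing is asked for, a point or a joint stands for the part that bears it (a point fixed in the world has none). Each returns a list of dicts, best first, with "confidence" (0 to 1); they miss things now and then, are a little off and sometimes report something else, mostly with a low value. They report only what shows in the picture. A call takes as long as a camera call. They do not tell look-alikes from the thing itself.
- arm.silhouettes(thing, picture): "pixels" (400x640 bool, what is visible of it) and "location" ([column, row] in pixels, amid what is visible of it).
The state is a dict: "clock": time; "joint_positions": joint angles; "qd": joint speeds; "effort": joint torques, N m; "tcp_pos": TCP position; "tcp_rot": TCP orientation; "wrist_force": force on the tool from outside, world axes, zero at the start; "moment": the same for the moment, N m; "finger_gap": finger opening in m; "gripper_force": force on a finger pad.
Only numpy, scipy, OpenCV 4.12 (cv2) and the standard library are available. Lean on these libraries where they do the work, as an engineer would, in place of code of your own. Each camera call takes 0.05 s, during which the arm holds its last target. There are 200 camera calls.

TASK

Put the headphones away: hang them by the headband over a free stretch of the wooden bar, squarely across it with one ear cup on each side and roughly level, clear of the tape roll. Set them down on the bar rather than dropping them, and leave the tape roll and the other things on the bench where they are.

Things in the scene. Friction and masses are not known exactly. Their poses are not given: they have to be found in the camera images.
- headphones: Rigid black headphones, 0.2 kg, standing on two flat-bottomed ear cups. Origin: on the bench midway between the cups; z up, y cup to cup (162 mm overall), x across the band. Cups 30 (y) x 60 (x) x 72 mm high, 100 mm gap between. Arched band 26 mm wide (x), top at 157 mm; its middle 30 mm (y) is a padded block 30 mm wide (x), 135 to 157 mm above the origin: grip it from above, closing along x.
- pad_under (a point): Point on the headphones: centre of the underside of the head pad, 135 mm straight above the headphones' origin, axes as theirs. This rests on the bar. Flat for 30 mm in y, then sloping down at about 20 degrees on both sides.
- rail: Fixed wooden stand: level round bar, 22 mm diameter, along its y, between two square posts 24 mm thick centred 180 mm either side of the middle (336 mm of bar between). Posts end level with the bar's top, 155 mm above the bench. Feet 100 (x) x 34 (y) x 20 mm high under the posts, joined by a strut 20 mm high. Origin: on the bench under the bar's middle; z up.
- bar_top (a point): Top of the bar at its middle, 155 mm above the bench; y along the bar, z up.
- tape_roll: Masking tape roll threaded on the bar and hanging from it, up to 120 mm either side of its middle. Outer diameter 104 mm, hole 76 mm, 36 mm wide along the bar. Origin: centre of its hole, 38 mm under the bar's top; y along the bar. Its top is 14 mm above the bar's top. It slides along the bar when pushed with about 1 N.
- brush_jar: Glass jar 84 mm in diameter and 110 mm high with paint brushes standing in it, up to 280 mm high. Origin: centre of its underside. A bystander.
- tin: Empty open steel tin, 90 mm in diameter, 55 mm high. Origin: centre of its underside. A bystander.
- medium_jar: Small closed amber jar, 66 mm in diameter, 85 mm high. Origin: centre of its underside. A bystander.
Mind the look-alikes: they are no part of the job. What is meant by the headphones is not green or pink, and is the smaller of those in its own colour.

How it is judged:
At the end, for the whole second after the job is handed in: Headphones at rest and released on the bar between the posts: pad middle within 25 mm of the bar line sideways, 8 mm below to 10 mm above its top; cup-to-cup line within 0.35 rad of square to the bar, tilt under 0.3 rad, bearing on the stand, not touching the tape roll (x of pad_under in the frame of bar_top between -0.025 and 0.025 m and y of pad_under in the frame of bar_top between -0.155 and 0.155 m and z of pad_under in the frame of bar_top between -0.008 and 0.01 m and angle between the y axis of headphones and the x axis of rail, either way round below 0.35 rad and angle between headphones's own z axis and vertical below 0.3 rad and contact force between headphones and tape_roll below 0.05 N and contact force between headphones and rail above 0.5 N and contact force between headphones and the fingers below 0.05 N and linear speed of headphones below 0.03 m/s and angular speed of headphones below 0.3 rad/s).
It fails at once if the headphones are dropped (loose from the fingers and falling faster than 0.7 m/s, a free fall of about 25 mm) (contact force between headphones and the fingers below 0.01 N and linear speed of headphones above 0.7 m/s).
It fails at once if the tape roll is pushed more than 25 mm along the bar (distance of tape_roll from where it was at the start of the episode above 0.025 m).
It fails at once if the brush jar is moved more than 30 mm or tipped (distance of brush_jar from where it was at the start of the episode above 0.03 m or angle between brush_jar's own z axis and vertical above 0.4 rad).
It fails at once if the tin is moved more than 30 mm or tipped (distance of tin from where it was at the start of the episode above 0.03 m or angle between tin's own z axis and vertical above 0.4 rad).
It fails at once if the small jar is moved more than 30 mm or tipped (distance of medium_jar from where it was at the start of the episode above 0.03 m or angle between medium_jar's own z axis and vertical above 0.4 rad).
It also fails if it takes over 43 s, if anything falls off the work surface, if the arm or the gripper's body presses on something with over 40 N, if the wrist force passes 120 N, or if a joint passes its speed limit or range.

## Working session

There is one attempt and no reset: what is moved stays moved. The work goes in short steps, Python scripts to look and compute and a tool call to move; the robot and the scene stay as the last step left them, time stands still between calls to the robot, and variables do not carry over. Pictures are saved under pics/ and viewed, at most 10 in all, crops included, and the job is handed in when it is done.

Besides the shell and the picture viewer there is one more tool, called after "Request:" by a JSON object that holds its "api" and its "payload", one argument or row to a line. apply_moves: Moves the arm, as the interface text tells. Shift numbers are shares of 0.1 m and turn numbers shares of 30 degrees, none past 1 either way. Its arguments: {"type":"object","properties":{"increments":{"type":"array","items":{"type":"array","items":{"type":"array","items":{"type":"number","minimum":-1,"maximum":1}}}}},"required":["increments"]}

```bash
mkdir -p pics; cat > h.py <<'E'
import numpy as np, cv2
from scipy.spatial.transform import Rotation as R
from workcell import arm
def pose(p):
    o=p["orientation"] if "orientation" in p else None
    o=np.array(o,float)
    return (o if o.shape==(3,3) else R.from_rotvec(o).as_matrix()), np.array(p["origin"])
def cloud(p,mask=None,Rt=None):
    z=p["range_z"]; m=z>0
    if mask is not None: m&=mask
    v,u=np.nonzero(m); 
    n=cv2.undistortPoints(np.stack([u,v],1).astype(np.float64)[:,None],p["camera_matrix"],np.array(p["dist"]))[:,0]
    d=z[v,u]; c=np.c_[n*d[:,None],d]
    Rm,t=Rt if Rt else pose(p)
    return c@Rm.T+t,u,v
def save(n,f): cv2.imwrite(f"pics/{n}.png",f[...,::-1])
E
python3 - <<'E'
from h import *
fs=[]
for c in ("top","scene"):
    p=arm.read_camera(c); fs.append(p["frame"]); print(c,p["origin"],p["orientation"])
    for t in ("headphones","rail","tape_roll","brush_jar","tin","medium_jar"):
        for s in arm.silhouettes(t,p):
            P,u,v=cloud(p,s["pixels"])
            if len(P)<20: continue
            print(t,round(s["confidence"],2),np.round(s["location"]),len(P),np.percentile(P,[2,50,98],axis=0).round(3).tolist())
    save(c,p["frame"])
save("both",cv2.resize(np.vstack(fs),(480,600)))
E
```

```text
top [ 0.28716377 -0.04738355  1.91051551] [-2.12363641  2.17036706 -0.14180908]
headphones 0.97 [199. 240.] 1068 [[0.318, 0.305, 0.032], [0.422, 0.373, 0.179], [0.522, 0.427, 0.217]]
headphones 0.95 [181. 162.] 1071 [[0.602, 0.388, 0.023], [0.702, 0.445, 0.161], [0.801, 0.5, 0.214]]
headphones 0.85 [248. 210.] 574 [[0.476, 0.147, -0.002], [0.53, 0.208, 0.122], [0.606, 0.29, 0.16]]
headphones 0.64 [268. 273.] 513 [[0.258, 0.087, 0.03], [0.323, 0.142, 0.133], [0.4, 0.196, 0.162]]
rail 0.79 [352. 220.] 1703 [[0.418, -0.381, -0.002], [0.493, -0.148, 0.147], [0.571, -0.002, 0.17]]
tape_roll 0.63 [331. 230.] 334 [[0.421, -0.1, 0.002], [0.465, -0.078, 0.16], [0.518, -0.054, 0.175]]
brush_jar 0.57 [462. 212.] 651 [[0.473, -0.581, -0.0], [0.51, -0.538, 0.094], [0.549, -0.502, 0.271]]
tin 0.75 [320. 153.] 459 [[0.715, -0.071, -0.005], [0.765, -0.033, 0.01], [0.796, 0.006, 0.06]]
medium_jar 0.88 [260. 164.] 308 [[0.688, 0.136, 0.0], [0.712, 0.161, 0.079], [0.75, 0.19, 0.095]]
medium_jar 0.48 [319. 151.] 454 [[0.715, -0.071, -0.006], [0.766, -0.034, 0.009], [0.798, 0.004, 0.06]]
scene [ 1.673408
[... 465 characters left out ...]
6]]
rail 0.75 [297. 228.] 2001 [[0.437, -0.377, 0.004], [0.503, -0.157, 0.089], [0.575, 0.003, 0.169]]
tape_roll 0.67 [312. 206.] 390 [[0.428, -0.099, 0.069], [0.484, -0.076, 0.137], [0.524, -0.049, 0.173]]
brush_jar 0.87 [199. 268.] 1069 [[0.375, -0.577, 0.001], [0.53, -0.543, 0.096], [0.554, -0.502, 0.264]]
tin 0.73 [357. 266.] 518 [[0.713, -0.069, -0.001], [0.744, -0.023, 0.028], [0.797, 0.014, 0.06]]
tin 0.58 [399. 236.] 398 [[0.699, 0.139, 0.003], [0.735, 0.159, 0.062], [0.755, 0.196, 0.092]]
tin 0.4 [291. 216.] 1813 [[0.439, -0.375, 0.005], [0.503, -0.133, 0.089], [0.573, 0.007, 0.169]]
medium_jar 0.89 [396. 235.] 362 [[0.699, 0.139, 0.01], [0.734, 0.158, 0.064], [0.755, 0.193, 0.092]]
```

```bash
sleep 1
python3 - <<'E'
from h import *
a=cv2.imread("pics/top.png")[120:320,140:400]; b=cv2.imread("pics/scene.png")[90:290,280:540]
cv2.imwrite("pics/crop1.png",cv2.resize(np.hstack([a,b]),(800,308),interpolation=cv2.INTER_CUBIC))
E
```

```text
(no output)
```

View pics/both.png

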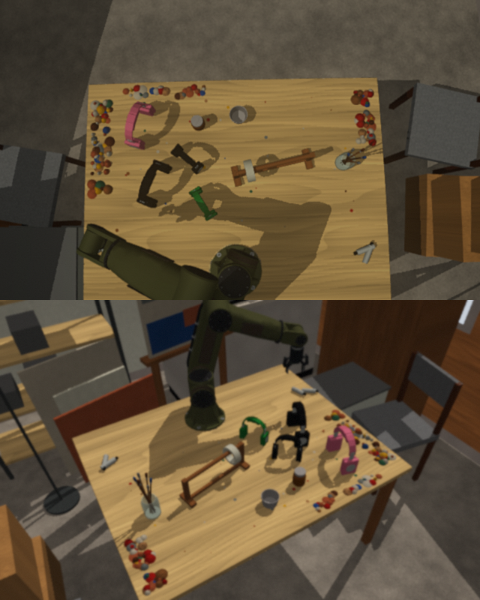

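View pics/crop1.png

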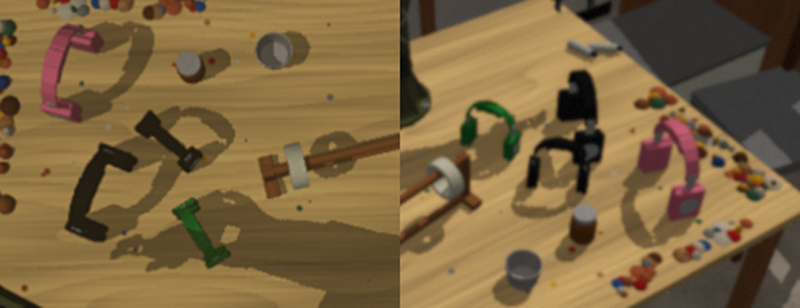

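Candidates in the top view: pink (181,162), large black (199,240), small black (248,210) and green (268,273). By the description it is the small black one at (248,210), or (388,186) in the scene view. The crop confirms that it is small and black. Next I'll measure its pad and the bar.

```bash
python3 - <<'E'
from h import *
for c,loc in (("top",(248,210)),("scene",(388,186))):
    p=arm.read_camera(c)
    s=min(arm.silhouettes("headphones",p),key=lambda s:np.hypot(*(np.array(s["location"])-loc)))
    P,u,v=cloud(p,s["pixels"]); print(c,s["location"])
    k=(P[:,2]>.125)&(P[:,2]<.17); Q=P[k]
    T=Q[Q[:,2]>.15]; m=np.median(T,axis=0)
    r=cv2.minAreaRect(Q[:,:2].astype(np.float32)); w,V=np.linalg.eigh(np.cov(Q[:,:2].T)); d=V[:,1]
    print("hp top",m.round(4),len(T),"rect",r,"axis deg",np.degrees(np.arctan2(d[1],d[0])),"max z",np.percentile(Q[:,2],90))
    s=arm.silhouettes("rail",p)[0]
    P,u,v=cloud(p,s["pixels"]); 
    Q=P[(P[:,2]>.14)&(P[:,2]<.163)]
    vx,vy,x0,y0=cv2.fitLine(Q[:,:2].astype(np.float32),cv2.DIST_HUBER,0,.01,.01).ravel()
    t=(Q[:,:2]-[x0,y0])@[vx,vy]; e=np.percentile(t,[.5,99.5]); 
    print("bar dir",vx,vy,np.degrees(np.arctan2(vy,vx)),"ends",e,[x0,y0]+e[:,None]*[vx,vy],"mid",[x0,y0]+e.mean()*np.array([vx,vy]),"z",np.percentile(Q[:,2],[50,90]))
    for s in arm.silhouettes("tape_roll",p)[:1]:
        P,_,_=cloud(p,s["pixels"]);Q=P[P[:,2]>.16]; t=(Q[:,:2]-[x0,y0])@[vx,vy]-e.mean(); print("tape along",np.percentile(t,[3,50,97]))
s=arm.read_state(); print(s["tcp_pos"],R.from_rotvec(s["tcp_rot"]).as_matrix().round(3))
E
```

```text
top [249.7, 209.7]
hp top [0.5417 0.2191 0.1554] 138 rect ((0.5427069664001465, 0.22158801555633545), (0.12274555116891861, 0.029988694936037064), 49.74087905883789) axis deg 49.50621306713372 max z 0.15893563678985256
bar dir 0.21781322 -0.9759905 -77.41937 ends [-0.16164947  0.21833983] [[ 0.45309695 -0.00618061]
 [ 0.53586365 -0.37704655]] mid [ 0.4944803  -0.19161358] z [0.15378762 0.16044361]
tape along [-0.13282673 -0.11523141 -0.0992297 ]
scene [386.6, 187.4]
hp top [0.5426 0.2205 0.1548] 86 rect ((0.5466665029525757, 0.2233997881412506), (0.12177785485982895, 0.0454811193048954), 42.46290588378906) axis deg 49.39759875691508 max z 0.15854495552250641
bar dir 0.19711754 -0.9803799 -78.631546 ends [-0.17419659  0.2084561 ] [[ 0.46405636  0.00168196]
 [ 0.53948392 -0.37346304]] mid [ 0.50177014 -0.18589054] z [0.15305487 0.15917326]
tape along [-0.13289786 -0.11343602 -0.09760179]
[0.18176474 0.51906805 0.2312708 ] [[-0.944  0.33  -0.   ]
 [ 0.33   0.944 -0.   ]
 [ 0.    -0.    -1.   ]]
```

```bash
cat >> h.py <<'E'
def go(x,y,z,yaw):
    "remaining shift (units) in tool axes and turn (units) to target tcp and tool-y yaw (deg)"
    s=arm.read_state(); M=R.from_rotvec(s["tcp_rot"]).as_matrix()
    d=M.T@(np.array([x,y,z])-s["tcp_pos"])/.1
    cur=np.degrees(np.arctan2(M[1,1],M[0,1])); dy=(yaw-cur+180)%360-180
    print("t",round(s["clock"],2),"tcp",s["tcp_pos"].round(4),"yaw",cur.round(2),"shift",d.round(3),"turn",(-dy/30).round(3),"F",np.round(s["wrist_force"],1),"gap",round(s["finger_gap"],4),"q6",s["joint_positions"][5].round(2))
E
echo ok
```

```text
ok
```

Request:
{"api": "apply_moves", "payload": {
  "increments": [
    [[0,0,-0.4,0.24,0],[-0.2,-0.07,-0.65,0.48,0],[-0.45,-0.17,-0.65,0.71,0],[-0.75,-0.28,-0.65,0.95,0],[-1,-0.37,-0.65,1,0],[-1,-0.37,-0.65,1,0]]
  ]
}}

```text
clock: 1.6
tcp_pos: [0.2666, 0.4489, 0.2965]
tcp_rot: [1.317, 2.851, 0.0]
wrist_force: [1.5, 0.3, -0.2]
finger_gap: 0.0854
gripper_force: 0.0
```

```bash
python3 -c "
from h import *
go(.5425,.2205,.29,-40.6)"
```

```text
t 1.6 tcp [0.2666 0.4489 0.2965] yaw 40.4 shift [-3.527  0.62   0.068] turn 2.7 F [ 1.5  0.3 -0.2] gap 0.0854 q6 0.26
```

Request:
{"api": "apply_moves", "payload": {
  "increments": [
    [[-0.25,0.04,0,0.24,0],[-0.6,0.1,0,0.48,0],[-1,0.18,0,0.71,0],[-1,0.18,0,0.95,0],[-1,0.18,0,1,0],[-1,0.18,0,1,0]]
  ]
}}

```text
clock: 2.1
tcp_pos: [0.3431, 0.3868, 0.2963]
tcp_rot: [-2.007, -2.417, 0.0]
wrist_force: [0.5, 0.7, -0.7]
finger_gap: 0.0853
gripper_force: 0.0
```

```bash
python3 -c "
from h import *
go(.5425,.2205,.29,-40.6)"
```

```text
t 2.1 tcp [0.3431 0.3868 0.2963] yaw 10.58 shift [-2.001  1.655  0.062] turn 1.706 F [ 0.5  0.7 -0.7] gap 0.0853 q6 0.59
```

Request:
{"api": "apply_moves", "payload": {
  "increments": [
    [[-0.25,0.2,0,0.24,0],[-0.6,0.5,0,0.48,0],[-1,0.83,0,0.71,0],[-1,0.83,0,0.95,0],[-1,0.83,0,1,0],[-1,0.83,0,1,0]]
  ]
}}

```text
clock: 2.6
tcp_pos: [0.4433, 0.3039, 0.2961]
tcp_rot: [-2.563, -1.817, 0.001]
wrist_force: [-0.4, 0.5, 0.4]
finger_gap: 0.0854
gripper_force: 0.0
```

```bash
python3 -c "
from h import *
go(.5425,.2205,.27,-40.6)"
```

```text
t 2.6 tcp [0.4433 0.3039 0.2961] yaw -19.33 shift [-0.459  1.213  0.26 ] turn 0.709 F [-0.4  0.5  0.4] gap 0.0854 q6 0.87
```

Request:
{"api": "apply_moves", "payload": {
  "increments": [
    [[-0.15,0.35,0,0.24,0],[-0.3,0.7,0,0.48,0],[-0.4,1,0.1,0.71,0],[-0.4,1,0.1,0.71,0],[-0.4,1,0.1,0.71,0]]
  ]
}}

```text
clock: 3.02
tcp_pos: [0.5242, 0.2333, 0.2854]
tcp_rot: [-2.852, -1.316, 0.002]
wrist_force: [-1.3, 0.4, 0.4]
finger_gap: 0.0854
gripper_force: 0.0
```

```bash
cat > wr.py <<'E'
from h import *
go(.5425,.2205,.14,-40.6)
s=arm.read_state(); p=arm.read_camera("wrist")
M=np.eye(4); M[:3,:3]=R.from_rotvec(s["tcp_rot"]).as_matrix(); M[:3,3]=s["tcp_pos"]
W=M@p["T_tool_cam"]; save("wrist1",p["frame"])
for q in arm.silhouettes("headphones",p):
    P,u,v=cloud(p,q["pixels"],(W[:3,:3],W[:3,3]))
    Q=P[(P[:,2]>.15)&(P[:,2]<.165)]
    if len(Q)<50: print("x",q["confidence"],q["location"]);continue
    print(q["confidence"],q["location"],len(Q),"top z",np.percentile(Q[:,2],[50,90]),cv2.minAreaRect(Q[:,:2].astype(np.float32)),cv2.minAreaRect(P[(P[:,2]>.1)&(P[:,2]<.165)][:,:2].astype(np.float32)))
E
python3 wr.py
```

```text
t 3.02 tcp [0.5242 0.2333 0.2854] yaw -40.47 shift [0.024 0.224 1.454] turn 0.004 F [-1.3  0.4  0.4] gap 0.0854 q6 1.06
0.86 [332.5, 162.6] 2520 top z [0.15520765 0.15736923] ((0.5401610136032104, 0.22483094036579132), (0.06322462856769562, 0.02965555526316166), 49.684810638427734) ((0.540891706943512, 0.2256920337677002), (0.1365402787923813, 0.02965555526316166), 49.684810638427734)
0.82 [120.0, 124.1] 765 top z [0.15889545 0.16399465] ((0.5017822980880737, 0.3473382294178009), (0.03546805679798126, 0.008709234185516834), 67.19622039794922) ((0.5051877498626709, 0.34995904564857483), (0.04326694458723068, 0.015427524223923683), 61.107017517089844)
0.65 [242.8, 314.8] 1125 top z [0.15541936 0.15744368] ((0.32601821422576904, 0.14983083307743073), (0.06356596201658249, 0.030043313279747963), 31.04505729675293) ((0.33752790093421936, 0.15692904591560364), (0.1113685742020607, 0.030572056770324707), 31.487346649169922)
```

View pics/wrist1.png

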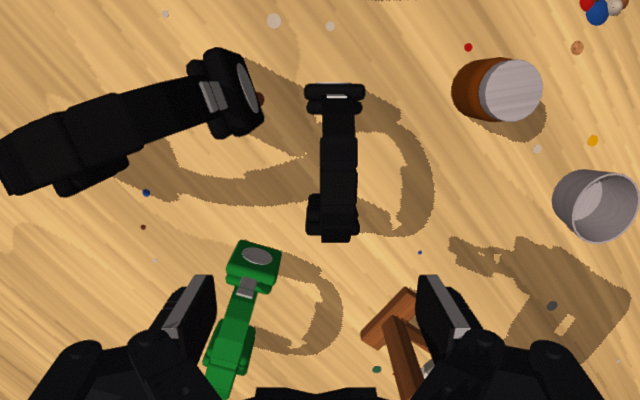

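The wrist view shows the target pad centred near (338,165), with clear space either side. The large black pair's cup is at (235,90). I'll descend with the fingertips kept just above the pad's underside, because the bar will lie directly under the fingers.

```bash
python3 -c "
from h import *
go(.5405,.224,.138,-40.4)"
```

```text
t 3.12 tcp [0.5234 0.2344 0.2865] yaw -40.36 shift [0.031 0.198 1.485] turn 0.001 F [0.2 0.  0.3] gap 0.0854 q6 1.06
```

Request:
{"api": "apply_moves", "payload": {
  "increments": [
    [[0.03,0.2,0.1,0,0],[0.03,0.2,0.4,0,0],[0.03,0.2,0.7,0,0],[0.03,0.2,0.9,0,0],[0.03,0.2,0.9,0,0],[0.03,0.2,0.9,0,0]]
  ]
}}

```text
clock: 3.62
tcp_pos: [0.5406, 0.2237, 0.1968]
tcp_rot: [-2.852, -1.317, 0.001]
wrist_force: [-0.3, -0.7, 0.6]
finger_gap: 0.085
gripper_force: 0.0
```

```bash
python3 -c "
from h import *
for i in range(3):
  go(.5405,.224,.138,-40.4); arm.read_camera('top')"
```

```text
t 3.62 tcp [0.5406 0.2237 0.1968] yaw -40.42 shift [ 0.002 -0.002  0.588] turn -0.001 F [-0.3 -0.7  0.6] gap 0.085 q6 1.04
t 3.67 tcp [0.5412 0.2237 0.198 ] yaw -40.46 shift [-0.003 -0.008  0.6  ] turn -0.002 F [ 0.6  0.3 -0.2] gap 0.0851 q6 1.04
t 3.72 tcp [0.5415 0.2236 0.1985] yaw -40.49 shift [-0.005 -0.011  0.605] turn -0.003 F [0.6 0.7 0.4] gap 0.0853 q6 1.04
```

Request:
{"api": "apply_moves", "payload": {
  "increments": [
    [[0,0,0.25,0,0],[0,0,0.5,0,0],[0,0,0.6,0,0],[0,0,0.6,0,0.3],[0,0,0.6,0,0.5],[0,0,0.6,0,0.7],[0,0,0.6,0,1],[0,0,0.6,0,1],[0,0,0.6,0,1],[0,0,0.6,0,1],[0,0,0.6,0,1],[0,0,0.6,0,1]]
  ]
}}

```text
clock: 4.77
tcp_pos: [0.5416, 0.223, 0.1378]
tcp_rot: [-2.854, -1.313, -0.003]
wrist_force: [-2.2, 0.6, 6.5]
finger_gap: 0.029
gripper_force: 59.7
```

```bash
python3 -c "
from h import *
go(.5405,.224,.138,-40.4)"
```

```text
t 4.77 tcp [0.5416 0.223  0.1378] yaw -40.59 shift [ 0.    -0.015 -0.002] turn -0.006 F [-2.2  0.6  6.5] gap 0.029 q6 1.04
```

Request:
{"api": "apply_moves", "payload": {
  "increments": [
    [[0,0,-0.1,0,1],[0,0,-0.25,0,1],[0,0,-0.5,0,1],[0,0,-0.75,0,1],[0,0,-1,0,1],[0,0,-1,0,1],[0,0,-1,0,1]]
  ]
}}

```text
clock: 5.35
tcp_pos: [0.5415, 0.2227, 0.2379]
tcp_rot: [2.854, 1.313, 0.004]
wrist_force: [1.0, -0.4, -3.3]
finger_gap: 0.0288
gripper_force: 59.9
```

Request:
{"api": "apply_moves", "payload": {
  "increments": [
    [[0,0,-0.25,0,1],[0,0,-0.5,0,1],[0,0,-0.75,0,1],[0,0,-1,0,1],[0,0,-1,0,1],[0,0,-1,0,1]]
  ]
}}

```text
clock: 5.85
tcp_pos: [0.5412, 0.2226, 0.336]
tcp_rot: [2.854, 1.313, 0.0]
wrist_force: [0.4, -0.5, -3.9]
finger_gap: 0.029
gripper_force: 60.3
```

```bash
python3 -c "
from h import *
go(.507,-.228,.345,-78)
p=arm.read_camera('scene');save('lift',p['frame'][60:330,180:560])"
```

```text
t 5.85 tcp [0.5412 0.2226 0.336 ] yaw -40.6 shift [-3.644  2.673 -0.09 ] turn 1.247 F [ 0.4 -0.5 -3.9] gap 0.029 q6 1.04
```

View pics/lift.png

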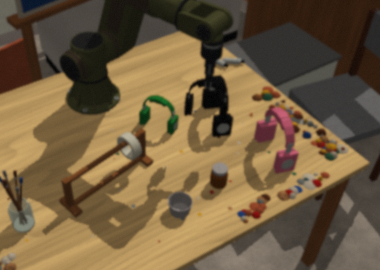

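The headphones are lifted level, at (208,105) in this crop. Now carrying them towards the bar.

Request:
{"api": "apply_moves", "payload": {
  "increments": [
    [[-0.1,0.07,-0.03,0.1,1],[-0.3,0.22,-0.07,0.2,1],[-0.55,0.4,-0.1,0.3,1],[-0.8,0.58,-0.1,0.42,1],[-1,0.73,-0.1,0.42,1],[-1,0.73,-0.1,0.42,1]]
  ]
}}

```text
clock: 6.4
tcp_pos: [0.531, 0.0956, 0.3444]
tcp_rot: [2.982, 0.986, -0.005]
wrist_force: [-0.8, -0.7, -1.8]
finger_gap: 0.0287
gripper_force: 60.3
```

```bash
python3 -c "
from h import *
go(.507,-.228,.345,-78)"
```

```text
t 6.4 tcp [0.531  0.0956 0.3444] yaw -53.4 shift [-2.122e+00  2.455e+00 -1.000e-03] turn 0.82 F [-0.8 -0.7 -1.8] gap 0.0287 q6 1.04
```

Request:
{"api": "apply_moves", "payload": {
  "increments": [
    [[-0.1,0.12,0,0.1,1],[-0.3,0.35,0,0.2,1],[-0.5,0.6,0,0.3,1],[-0.7,0.82,0,0.4,1],[-0.85,1,0,0.42,1],[-0.85,1,0,0.42,1]]
  ]
}}

```text
clock: 6.9
tcp_pos: [0.5228, -0.0349, 0.3442]
tcp_rot: [-3.073, -0.653, 0.005]
wrist_force: [-0.2, -0.5, -1.8]
finger_gap: 0.0286
gripper_force: 60.4
```

```bash
python3 -c "
from h import *
go(.507,-.228,.345,-78)"
```

```text
t 6.9 tcp [ 0.5228 -0.0349  0.3442] yaw -66.01 shift [-0.93   1.7   -0.006] turn 0.4 F [-0.2 -0.5 -1.8] gap 0.0286 q6 1.02
```

Request:
{"api": "apply_moves", "payload": {
  "increments": [
    [[-0.1,0.15,0,0.1,1],[-0.2,0.4,0,0.2,1],[-0.35,0.65,0,0.3,1],[-0.45,0.85,0,0.4,1],[-0.5,1,0,0.4,1],[-0.5,1,0,0.4,1]]
  ]
}}

```text
clock: 7.4
tcp_pos: [0.5186, -0.1453, 0.3442]
tcp_rot: [-3.123, -0.33, 0.005]
wrist_force: [-0.0, 1.1, -2.0]
finger_gap: 0.0287
gripper_force: 60.6
```

```bash
cat > wr2.py <<'E'
from h import *
go(.507,-.228,.345,-78)
s=arm.read_state(); p=arm.read_camera("wrist")
M=np.eye(4); M[:3,:3]=R.from_rotvec(s["tcp_rot"]).as_matrix(); M[:3,3]=s["tcp_pos"]
W=M@p["T_tool_cam"]; save("w_%d"%(s["clock"]*100),p["frame"])
print("w_%d"%(s["clock"]*100))
for n in ("rail","tape_roll","headphones"):
  for q in arm.silhouettes(n,p)[:2]:
    P,u,v=cloud(p,q["pixels"],(W[:3,:3],W[:3,3]))
    print(n,q["confidence"],q["location"],len(P),np.percentile(P,[2,50,98],axis=0).round(3).tolist())
    if n=="rail":
      Q=P[(P[:,2]>.147)&(P[:,2]<.162)]
      if len(Q)<50: continue
      vx,vy,x0,y0=cv2.fitLine(Q[:,:2].astype(np.float32),cv2.DIST_HUBER,0,.01,.01).ravel()
      t=(Q[:,:2]-[x0,y0])@[vx,vy]; e=np.percentile(t,[.5,99.5])
      print(" bar deg",np.degrees(np.arctan2(vy,vx)),[x0,y0]+e[:,None]*[vx,vy],"z",np.percentile(Q[:,2],[50,95]),"x at y=-.228",x0+vx/vy*(-.228-y0))
E
python3 wr2.py
```

```text
t 7.4 tcp [ 0.5186 -0.1453  0.3442] yaw -77.92 shift [-0.286  0.784 -0.008] turn 0.003 F [-0.   1.1 -2. ] gap 0.0287 q6 1.02
w_740
rail 0.94 [280.4, 193.7] 15635 [[0.436, -0.367, 0.011], [0.502, -0.111, 0.15], [0.565, -0.0, 0.168]]
 bar deg -78.204185 [[ 0.45715323 -0.0012668 ]
 [ 0.53440279 -0.37117476]] z [0.15401306 0.15908587] x at y=-.228 0.50450295
tape_roll 0.56 [242.4, 195.0] 4217 [[0.429, -0.1, 0.079], [0.481, -0.076, 0.159], [0.519, -0.051, 0.169]]
headphones 0.91 [53.2, 270.4] 5905 [[0.264, 0.086, 0.01], [0.334, 0.147, 0.101], [0.403, 0.195, 0.157]]
headphones 0.64 [312.3, 217.0] 20169 [[0.48, -0.161, 0.274], [0.55, -0.139, 0.354], [0.596, -0.108, 0.364]]
```

Request:
{"api": "apply_moves", "payload": {
  "increments": [
    [[-0.05,0.15,0,0,1],[-0.15,0.4,0,0,1],[-0.25,0.65,0,0,1],[-0.29,0.78,0,0,1],[-0.29,0.78,0,0,1],[-0.29,0.78,0,0,1]]
  ]
}}

```text
clock: 8.1
tcp_pos: [0.5071, -0.2253, 0.346]
tcp_rot: [-3.123, -0.334, 0.001]
wrist_force: [-0.5, 0.5, -2.4]
finger_gap: 0.0287
gripper_force: 60.6
```

```bash
python3 wr2.py; python3 - <<'E'
from h import *
d=np.array([np.cos(np.radians(-78.2)),np.sin(np.radians(-78.2))]); n=np.array([-d[1],d[0]]); o=np.array([.505,-.228])
for c in ("top","scene"):
    p=arm.read_camera(c); P,_,_=cloud(p); q=P[:,:2]-o; t=q@d; l=q@n
    # bar cross-section away from tape and hp
    for a,b in ((-.10,-.06),(.05,.12),(-.1,.12)):
        k=(t>a)&(t<b)&(abs(l)<.03)&(P[:,2]>.13)&(P[:,2]<.165); L=l[k]
        print(c,a,b,k.sum(),"lat",np.percentile(L,[5,50,95]).round(4) if k.sum()>5 else "", "z95",np.percentile(P[k,2],95) if k.sum()>5 else "")
    k=(abs(t)<.05)&(abs(l)<.12)&(P[:,2]>.2)&(P[:,2]<.285) # cups of held hp
    print(c,"cups",k.sum(),np.percentile(l[k],[1,99]),np.percentile(t[k],[2,98]),P[k,2].min())
E
```

```text
t 8.1 tcp [ 0.5071 -0.2253  0.346 ] yaw -77.81 shift [-0.006  0.026  0.01 ] turn 0.006 F [-0.5  0.5 -2.4] gap 0.0287 q6 0.87
w_810
rail 0.63 [214.7, 170.5] 16224 [[0.432, -0.369, 0.001], [0.493, -0.114, 0.151], [0.568, -0.003, 0.168]]
 bar deg -77.84515 [[ 0.45586505 -0.00173183]
 [ 0.53562972 -0.37207103]] z [0.15391557 0.15920994] x at y=-.228 0.50459933
tape_roll 0.59 [165.6, 164.1] 5268 [[0.428, -0.101, 0.078], [0.478, -0.079, 0.156], [0.518, -0.053, 0.169]]
headphones 0.73 [43.9, 261.6] 2991 [[0.253, 0.084, 0.001], [0.288, 0.12, 0.062], [0.404, 0.176, 0.14]]
headphones 0.49 [563.8, 213.8] 7681 [[0.476, -0.575, 0.007], [0.514, -0.518, 0.1], [0.548, -0.498, 0.24]]
top -0.1 -0.06 38 lat [-0.0122 -0.0005  0.0073] z95 0.16001121974518673
top 0.05 0.12 33 lat [-0.0108 -0.0064 -0.0008] z95 0.15930852479957958
top -0.1 0.12 91 lat [-0.0111 -0.0025  0.0075] z95 0.16010076445103005
top cups 39 [0.05332389 0.08334809] [-0.03039876  0.00336624] 0.21349010084782694
scene -0.1 -0.06 10 lat [0.0016 0.0086 0.0126] z95 0.1590642845214602
scene 0.05 0.12 117 lat [-0.0059  0.0064  0.0119] z95 0.15986170755474963
scene -0.1 0.12 233 lat [-0.0058  0.0062  0.0124] z95 0.15949018683085375
scene cups 604 [-0.07116108  0.08879792] [-0.0313864   0.02609187] 0.20829017082347168
```

Request:
{"api": "apply_moves", "payload": {
  "increments": [
    [[0.04,0,0.05,0,1],[0.04,0,0.2,0,1],[0.04,0,0.4,0,1],[0.04,0,0.6,0,1],[0.04,0,0.8,0,1],[0.04,0,1,0,1],[0.04,0,1,0,1],[0.04,0,1,0,1]]
  ]
}}

```text
clock: 9.07
tcp_pos: [0.5108, -0.2247, 0.2459]
tcp_rot: [-3.123, -0.334, 0.002]
wrist_force: [-0.3, 0.8, -1.5]
finger_gap: 0.029
gripper_force: 60.5
```

Request:
{"api": "apply_moves", "payload": {
  "increments": [
    [[0,0,0.1,0,1],[0,0,0.25,0,1],[0,0,0.45,0,1],[0,0,0.6,0,1],[0,0,0.75,0,1],[0,0,0.8,0,1],[0,0,0.8,0,1],[0,0,0.8,0,1]]
  ]
}}

```text
clock: 9.73
tcp_pos: [0.5113, -0.2252, 0.1673]
tcp_rot: [3.123, 0.334, 0.002]
wrist_force: [0.1, -0.1, -1.7]
finger_gap: 0.0287
gripper_force: 60.5
```

```bash
python3 - <<'E'
from h import *
go(.503,-.228,.158,-78)
p=arm.read_camera('scene');save('near',cv2.resize(p['frame'][150:300,200:400],(800,600)))
go(.503,-.228,.158,-78)
E
```

```text
t 9.73 tcp [ 0.5113 -0.2252  0.1673] yaw -77.79 shift [-0.087  0.01   0.093] turn 0.007 F [ 0.1 -0.1 -1.7] gap 0.0287 q6 0.88
t 9.78 tcp [ 0.5114 -0.2252  0.1676] yaw -77.8 shift [-0.088  0.009  0.096] turn 0.007 F [ 0.6  0.9 -1.5] gap 0.0288 q6 0.88
```

View pics/near.png

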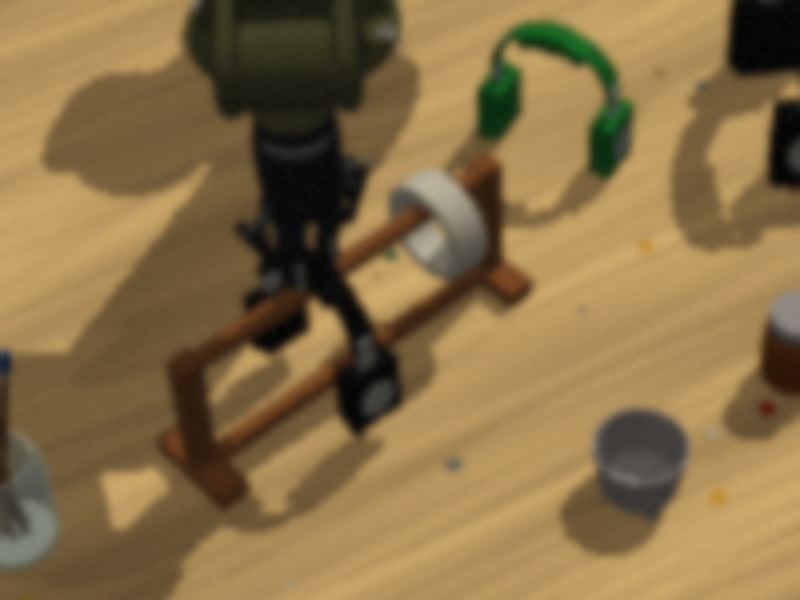

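The cups straddle the bar at (277,320) and (370,385), well clear of the roll at (440,220). My sideways trim went the wrong way, so I'll correct by -8 mm and then lower.

Request:
{"api": "apply_moves", "payload": {
  "increments": [
    [[-0.04,0,0,0,1],[-0.08,0,0,0,1],[-0.08,0,0.02,0,1],[-0.08,0,0.04,0,1],[-0.08,0,0.06,0,1],[-0.08,0,0.07,0,1],[-0.08,0,0.07,0,1]]
  ]
}}

```text
clock: 10.37
tcp_pos: [0.5029, -0.2266, 0.1589]
tcp_rot: [-3.123, -0.334, 0.001]
wrist_force: [-0.7, -0.6, -2.2]
finger_gap: 0.0289
gripper_force: 60.5
```

Request:
{"api": "apply_moves", "payload": {
  "increments": [
    [[0,0,0.01,0,1],[0,0,0.02,0,1],[0,0,0.02,0,1],[0,0,0.02,0,1]]
  ]
}}

```text
clock: 10.7
tcp_pos: [0.5032, -0.2267, 0.1576]
tcp_rot: [3.123, 0.334, 0.001]
wrist_force: [-0.9, 0.1, 1.9]
finger_gap: 0.0289
gripper_force: 61.0
```

It's in contact, since the vertical force went from -2 to +1.9 N. Releasing gently.

Request:
{"api": "apply_moves", "payload": {
  "increments": [
    [[0,0,0,0,0.7],[0,0,0,0,0.6],[0,0,0,0,0.5],[0,0,0,0,0.4],[0,0,0,0,0.3],[0,0,0,0,0.2],[0,0,0,0,0.2],[0,0,0,0,0.2],[0,0,0,0,0.2]]
  ]
}}

```text
clock: 11.45
tcp_pos: [0.503, -0.2267, 0.1573]
tcp_rot: [-3.124, -0.334, -0.0]
wrist_force: [-0.0, -1.2, 0.2]
finger_gap: 0.0684
gripper_force: 0.0
```

```bash
python3 - <<'E'
from h import *
p=arm.read_camera('scene');save('rel',cv2.resize(p['frame'][150:300,200:400],(800,600)))
go(.503,-.228,.158,-78)
E
```

```text
t 11.5 tcp [ 0.503  -0.2267  0.1573] yaw -77.8 shift [-0.003  0.013 -0.007] turn 0.007 F [ 0.1 -0.1 -0.3] gap 0.0685 q6 0.87
```

View pics/rel.png

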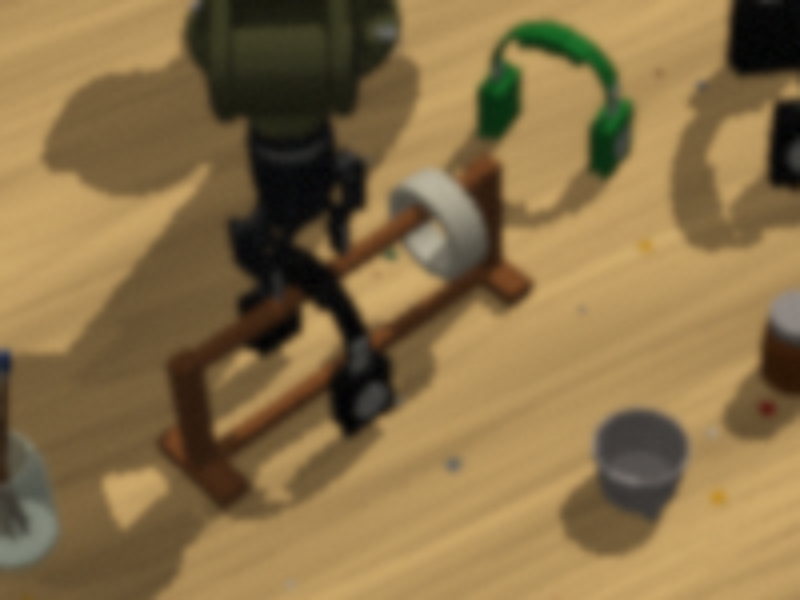

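They're released and hanging squarely over the bar, with cups at (270,320) and (362,390). Retreating straight up.

Request:
{"api": "apply_moves", "payload": {
  "increments": [
    [[0,0,-0.1,0,0.2],[0,0,-0.25,0,0.2],[0,0,-0.5,0,0.1],[0,0,-0.75,0,0],[0,0,-1,0,0],[0,0,-1,0,0]]
  ]
}}

```text
clock: 12.0
tcp_pos: [0.5042, -0.2273, 0.2632]
tcp_rot: [3.119, 0.334, 0.01]
wrist_force: [0.4, -0.8, 0.0]
finger_gap: 0.0852
gripper_force: 0.0
```

Request:
{"api": "apply_moves", "payload": {
  "increments": [
    [[0,0,-0.3,0,0],[0,0,-0.6,0,0],[0,0,-0.6,0,0],[0,0,-0.6,0,0],[0,0,-0.6,0,0],[0,0,-0.6,0,0],[0,0,-0.6,0,0],[0,0,-0.6,0,0]]
  ]
}}

```text
clock: 12.67
tcp_pos: [0.5029, -0.2266, 0.3166]
tcp_rot: [-3.123, -0.334, 0.002]
wrist_force: [-0.3, 0.8, 0.7]
finger_gap: 0.0861
gripper_force: 0.0
```

```bash
python3 - <<'E'
from h import *
d=np.array([np.cos(np.radians(-78)),np.sin(np.radians(-78))]); n=np.array([-d[1],d[0]]); o=np.array([.503,-.228])
p=arm.read_camera('scene');save('end',cv2.resize(p['frame'][150:300,200:400],(800,600)))
P,_,_=cloud(p); q=P[:,:2]-o;t=q@d;l=q@n
k=(abs(t)<.05)&(abs(l)<.11)&(P[:,2]>.165)&(P[:,2]<.2); print(k.sum(),np.median(l[k]),np.median(t[k]),np.percentile(P[k,2],[50,95]))
p2=arm.read_camera('scene'); print("moving px",(cv2.absdiff(p['frame'],p2['frame']).max(2)[150:300,200:400]>40).sum())
E
```

```text
152 0.010627698601821882 0.0014219436070209372 [0.17321291 0.18073715]
moving px 0
```

View pics/end.png

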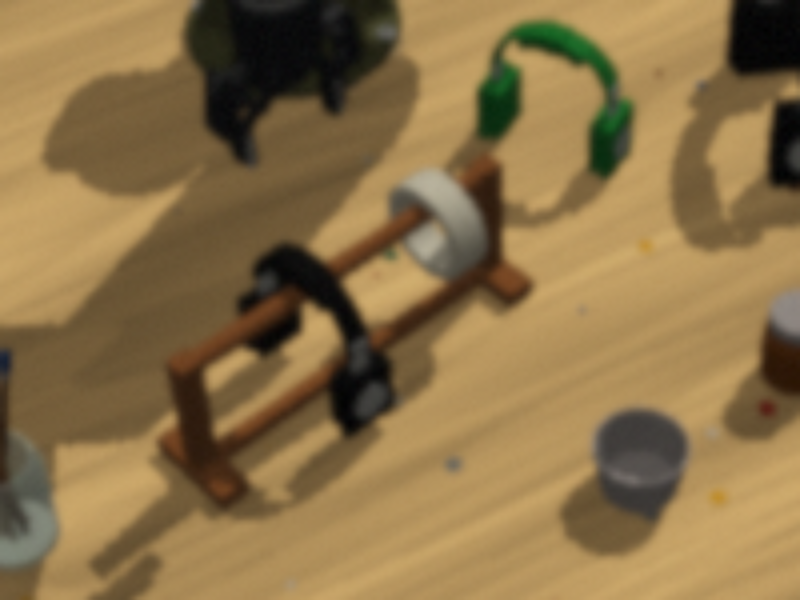

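The headphones hang level across the bar with cups at (270,320) and (362,390). They are still and clear of the tape roll at (440,220), so I'm handing the job in.

```bash
python3 -c "
from workcell import arm
print(arm.job_done())"
```

```text
the job is handed in; nothing more can be done
None
```

The small black headphones hang level and square over the free stretch of the bar, released and clear of the tape roll; nothing else was disturbed in the last view, and the job was handed in at about 13 s (no verdict was returned).

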